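Clear the clarity gauge and hold its glass cell in the beam

ROBOT

A 7-joint arm with a two-finger parallel gripper is mounted at the origin on the work surface. World frame = base frame: x ahead of the robot, y to its left, z up, the work surface at z = 0. Lengths are in mm, angles in rad, forces in N, time in s.
With the tool pointing down it reaches from about 400 to 900 mm from the base axis. Payload 5.6 kg.
Tool frame: the origin (TCP) lies midway between the tips of the shut fingers; the grasp point (between the pads) lies 19 mm behind it; x points along the fingers, y is the direction in which the jaws open and shut, and the axes are right-handed (so a half turn about x gives the same grasp; the last joint's range is limited). The gripper opens to 92 mm and grips with 3 to 60 N. Pads are 20 mm wide; open, the fingers measure 128 mm over their backs; the gripper's body (75 mm by 189 mm) begins 69 mm behind the grasp point.
Start: joints at [1.099, 0.468, -0.012, 1.603, 0.006, 1.071, -0.056], TCP at [270.218, -591.178, 214.592] pointing down, gripper open.
Joint ranges: [-2.53, 2.53], [-0.31, 2.02], [-1.57, 1.55], [0.28, 2.44], [-1.29, 4.43], [0.15, 1.84], [-2.92, 2.92]. Speed limits (rad/s): [2.57, 2.57, 3.14, 3.14, 3.14, 3.14, 3.14].

INTERFACE

Orientations are given as a rotation vector (axis times angle).
In Python, from cell import robot, grip, kin, viewer gives the robot as it stands. Calls block until the motion is done:
- robot.movep(position, orientation): joint-space move of the TCP to a pose.
- robot.servo_line(position, feed=150, rotation=None): straight line of the TCP; rotation=None keeps the orientation; feed is the mean speed in mm/s.
- robot.goto_joints(angles): joint-space move.
- grip(opening, newtons=None): opening from 0.0 (shut) to 1.0 (fully open); newtons is the grip in N (None keeps the last); returns when the fingers have stopped.
- robot.hold(seconds).
- kin.ik(position, orientation): joint angles nearest the present ones, or None.
- robot.observe(): the state.
- viewer.read_camera(name): name is "scene" or "top" or "wrist"; returns the picture (480x640x3 uint8, red, green, blue); there is no depth.
- viewer.camera_info(name): a dict with "camera_matrix" (3x3 intrinsics, pixels), "R" (3x3) and "t" (3): a world point X has camera coordinates R X + t. Camera axes: x right, y down, z forward; pixel columns grow to the right and rows downward; lengths in mm; the calibration is good to about 2 mm. A picture is of the moment at which its call begins: read the wrist's pose just before it. camera_info takes no time and is no camera call; for the wrist camera it gives the pose at the moment of the call.
A pose or a line that the arm cannot do raises robot.IKError and nothing moves.
- robot.job_done(): hands the job in, once; it reports no verdict.
Trained networks look in the newest picture that a camera, given by its name, has taken for a name from the list of things; names that differ only in an ending like _2 or _b are one class to them, and where a whole thing is asked for, a point or a joint stands for the part that bears it (a point fixed in the world has none). Each returns a list of dicts, best first, with "confidence" (0 to 1); they miss things now and then, are a little off and sometimes report something else, mostly with a low value. They report only what shows in the picture. A call takes as long as a camera call. They do not tell look-alikes from the thing itself.
- viewer.silhouettes(name, camera): "mask" (480x640 bool, what is visible of it).
- viewer.pinpoint(name, camera): "at" ([x, y, z] in mm, in the coordinates of the camera as it stood for that picture, good to about 4 mm: a listed point, or the origin of a listed thing).
The state is a dict: "t": time; "joints": joint angles; "joint_velocities": joint speeds; "joint_torque": joint torques, N m; "tcp_pos": TCP position; "tcp_rot": TCP orientation; "contact_force": force on the tool from outside, world axes, zero at the start; "wrist_torque": the same for the moment, N m; "grip_width": opening from 0.0 (shut) to 1.0 (fully open).
Only numpy, scipy, OpenCV 4.12 (cv2) and the standard library are available. Lean on these libraries where they do the work, as an engineer would, in place of code of your own. Each camera call takes 0.05 s, during which the arm holds its last target.

TASK

The clarity gauge we check clear-coated kendama with has three birch offcuts lying on its bed between the lamp and the detector: take the bench brush by its upright grip and sweep all of them off the bed into the gauge's own scrap tray, touching them with the brush only, then stand the brush back on the bench, bristles down and clear of the gauge, and let go of it. Then pick up the glass cell by its two frosted faces only, never touching the clear end faces with the fingers, and hold it upright, free of the gauge, in the middle of the light path, level with the lenses, with its clear ends looking at the two lenses. Finish while still holding it there, and leave the other things on the bench where they are.

Things in the scene. Friction and masses are not known exactly. Their poses are not given: they have to be found in the camera images.
- gauge: Metal gauge fixed on the bench. Origin on the bench surface under the middle of the light path, z up. Bed plate: top 12 mm above the bench, x -80 to +65 mm. Two grey boxes on it, x -50 to +50 mm, 88 mm high above the bench: lamp (fins on top) y +85 to +155 mm, detector (dark window on top) y -85 to -155 mm. Their lenses stand out to y = +-79 mm; the bed between is open.
- tray (a point): Centre of the scrap tray's floor; the tray belongs to the gauge and has its axes. It joins the bed's +x edge: floor 100 mm (x) by 170 mm (y), 3 mm above the bench, a 9 mm step down from the bed, open to the bed (-x), its other three sides walled to 20 mm above the bench. The point is 115 mm in x from the gauge origin.
- beam (a point): Middle of the light path, half-way between the two lenses, 55 mm above the bench and 43 mm above the bed. Same axes as the gauge: the light runs along y, x points to the scrap tray, z up.
- brush_grip (a point): Bench brush standing on its bristles, loose, about 0.16 kg, z up. The point is the middle of its upright wooden grip, 66 mm above the bristle ends; the grip is 22 mm thick (x), 50 mm wide (y) and runs from 40 to 93 mm above the bristle ends. Head below: 30 mm (x) by 110 mm (y), 40 mm high with the stiff bristles; it sweeps along its x, either way.
- cell_mid (a point): Solid glass block standing on a 90 mm square, 6 mm thick cork pad, loose, about 0.15 kg; the point is its centre. 40 mm long (x), 28 mm across (y), 60 mm high (z). The two 40 x 60 mm faces at y = +-14 mm are frosted (milky, matt): grip these. The narrower 28 x 60 mm faces at x = +-20 mm are the clear polished ends for the light.
- offcut1_mid (a point): Birch offcut, a block 26 x 24 x 22 mm lying on the gauge bed, about 12 g, loose; the point is its centre.
- offcut2_mid (a point): Birch offcut, a block 28 x 24 x 24 mm lying on the gauge bed, about 12 g, loose; the point is its centre.
- offcut3_mid (a point): Birch offcut, a block 26 x 22 x 22 mm lying on the gauge bed, about 12 g, loose; the point is its centre.
- tama_mid (a point): Bystander: silver kendama ball, 60 mm, in a low wooden cup 56 mm wide, loose, 70 mm high in all; the point is 40 mm above the bench.
- ken_mid (a point): Bystander: birch ken blank lying along its x, 170 mm long, cross cups 66 mm wide, 40 mm high; the point is at mid-length, 20 mm above the bench.
- scraper_mid (a point): Bystander: flat dark horn scraper, 126 mm long (x), 36 mm wide, 5 mm thick; the point is its centre.
- wax_mid (a point): Bystander: rounded yellowish wax block 70 x 46 x 28 mm; the point is its centre.
- jar_mid (a point): Bystander: lidded jar, 60 mm wide, 55 mm high; the point is its centre.
- sander_mid (a point): Bystander: cork sanding block 80 x 50 x 28 mm; the point is its centre.
Things that resemble listed ones, but are neither listed nor needed, are in the scene too. Leave any green or red look-alike of the part that bears cell_mid alone.

How it is judged (in metres and radians):
On the way, in this order (a step that is already met when the one before it is completed fails the run):
1. with the brush in the gripper, all three offcuts are in the scrap tray (x of offcut1_mid in the frame of gauge between 0.074 and 0.162 m and y of offcut1_mid in the frame of gauge between -0.082 and 0.082 m and height (world z) of each of offcut1_mid, offcut2_mid, offcut3_mid below 0.045 m and x of offcut2_mid in the frame of gauge between 0.074 and 0.162 m and y of offcut2_mid in the frame of gauge between -0.082 and 0.082 m and x of offcut3_mid in the frame of gauge between 0.074 and 0.162 m and y of offcut3_mid in the frame of gauge between -0.082 and 0.082 m and contact force between the fingers and brush above 0.5 N), for 0.1 s.
2. the brush stands released on the bench, clear of the gauge (height (world z) of brush_grip below 0.074 m and angle between brush_grip's own z axis and vertical below 0.15 rad and contact force between brush and gauge below 0.05 N and contact force between brush and the fingers below 0.05 N), for 0.2 s.
3. the glass cell is held in the light path (x of cell_mid in the frame of beam between -0.008 and 0.008 m and y of cell_mid in the frame of beam between -0.02 and 0.02 m and z of cell_mid in the frame of beam between -0.01 and 0.01 m and angle between the x axis of cell_mid and the y axis of beam, either way round below 0.15 rad and angle between cell_mid's own z axis and vertical below 0.15 rad and contact force between the fingers and cell above 1 N and contact force between cell and gauge below 0.05 N and linear speed of cell below 0.03 m/s), for 0.2 s.
At the end, for the whole second after the job is handed in: Cell held at rest, off the gauge, centre within 8 mm across the beam, 10 mm in height, 20 mm along it; upright and in line within 0.15 rad. Brush upright (0.15 rad) on the bench, released, off the gauge. All three offcuts in the scrap tray (all of step 2 and all of step 3 and x of offcut1_mid in the frame of gauge between 0.074 and 0.162 m and y of offcut1_mid in the frame of gauge between -0.082 and 0.082 m and height (world z) of each of offcut1_mid, offcut2_mid, offcut3_mid below 0.045 m and x of offcut2_mid in the frame of gauge between 0.074 and 0.162 m and y of offcut2_mid in the frame of gauge between -0.082 and 0.082 m and x of offcut3_mid in the frame of gauge between 0.074 and 0.162 m and y of offcut3_mid in the frame of gauge between -0.082 and 0.082 m); the arm keeps its last pose, push and grip.
It fails at once if a finger touched a clear end face of the cell (contact force between the fingers and cell_c0 above 0.3 N or contact force between the fingers and cell_c1 above 0.3 N).
It fails at once if the robot touched an offcut itself (contact force between any of the fingers, the arm and offcut1 above 0.3 N or contact force between any of the fingers, the arm and offcut2 above 0.3 N or contact force between any of the fingers, the arm and offcut3 above 0.3 N).
It fails at once if a bystander was moved by more than 40 mm (distance of any of tama_mid, ken_mid, scraper_mid, wax_mid, jar_mid, sander_mid from where it was at the start of the episode above 0.04 m).
It also fails if it takes over 64 s, if anything falls off the work surface, if the arm or the gripper's body presses on something with over 40 N, if the wrist force passes 120 N, or if a joint passes its speed limit or range.

## Working session

There is one attempt and no reset: what is moved stays moved. The work goes in short steps, each a Python script; the robot and the scene stay as the last script left them, time stands still between calls to the robot, and variables do not carry over. Pictures are saved under pics/ and viewed, and the job is handed in when it is done.

```bash
ls; mkdir -p pics; python3 - <<'E'
from cell import robot, grip, kin, viewer
import cv2, numpy as np
np.set_printoptions(precision=3,suppress=True)
for c in ("scene","top","wrist"):
    im=viewer.read_camera(c); cv2.imwrite(f"pics/a_{c}.png",im[:,:,::-1])
    i=viewer.camera_info(c); R=np.array(i["R"]);t=np.array(i["t"]); print(c,-R.T@t, R[2], i["camera_matrix"][0][0])
    if c=="wrist": continue
    for n in ("gauge","tray","beam","brush_grip","cell_mid","offcut1_mid","tama_mid","ken_mid","scraper_mid","wax_mid","jar_mid","sander_mid"):
        for d in viewer.pinpoint(n,c): print(c,n,round(d["confidence"],2),R.T@(np.array(d["at"])-t))
o=robot.observe();print(o)
E
```

```text
pics
scene [1274.362  832.625  789.939] [-0.571 -0.624 -0.533] 563.3094352317077
scene gauge 0.87 [578.112  31.753  -1.52 ]
scene tray 0.69 [693.952  41.905   0.064]
scene tray 0.22 [ 490.448 -514.494   31.176]
scene beam 0.79 [577.221  29.376  49.852]
scene brush_grip 0.59 [495.756 358.345  68.369]
scene brush_grip 0.52 [678.785 387.697  37.065]
scene cell_mid 0.91 [ 431.617 -344.535   35.391]
scene cell_mid 0.82 [ 325.258 -383.025   32.839]
scene cell_mid 0.5 [ 399.303 -477.188   32.535]
scene offcut1_mid 0.66 [568.912   3.63   21.383]
scene tama_mid 0.82 [675.183 389.712  38.185]
scene tama_mid 0.2 [569.963   6.975  21.591]
scene ken_mid 0.56 [ 651.274 -420.347   20.522]
scene scraper_mid 0.98 [684.652 263.643  -0.788]
scene scraper_mid 0.22 [564.827  48.975  22.163]
scene wax_mid 0.78 [ 708.144 -248.355   15.351]
scene jar_mid 0.76 [ 491.202 -513.22    32.44 ]
scene sander_mid 0.57 [586.348 515.233  15.346]
top [ 292.834   20.174 1121.415] [ 0.211 -0.009 -0.977] 448.8192155870749
top gauge 0.58 [580.791  29.889   1.034]
top tray 0.59 [696.87   41.909   4.949]
top tray 0.38 [ 437.
[... 611 characters left out ...]
top jar_mid 0.69 [ 488.977 -516.782   30.466]
top jar_mid 0.29 [ 650.991 -417.886   21.832]
top sander_mid 0.75 [587.462 515.53   13.6  ]
wrist [ 347.904 -556.423  385.259] [-0.268 -0.122 -0.956] 414.46875368113035
{'t': 1.35, 'joints': array([ 1.099,  0.468, -0.012,  1.603,  0.006,  1.071, -0.056]), 'joint_velocities': array([-0.   , -0.   ,  0.   , -0.001,  0.   ,  0.001, -0.   ]), 'joint_torque': array([ -0.001, -52.041,  -0.013, -24.405,  -0.057,   0.011,   0.   ]), 'tcp_pos': array([ 270.234, -591.175,  214.584]), 'tcp_rot': array([ 1.984,  0.432, -1.985]), 'contact_force': array([ 0.249, -0.391,  0.765]), 'wrist_torque': array([-0.019, -0.018,  0.071]), 'grip_width': 1.001758858185102}
```

View pics/a_scene.png

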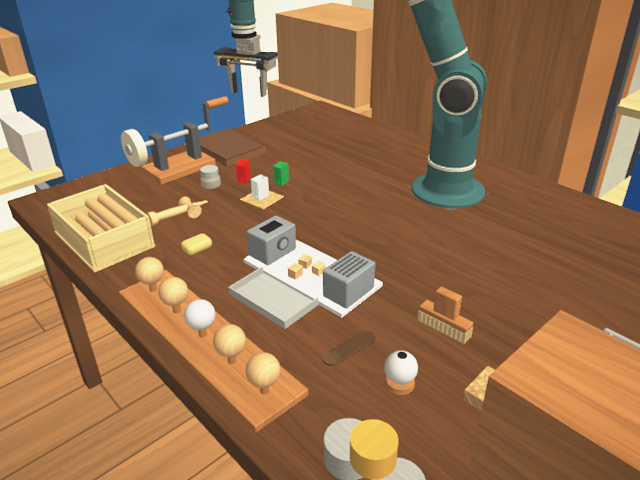

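View pics/a_top.png

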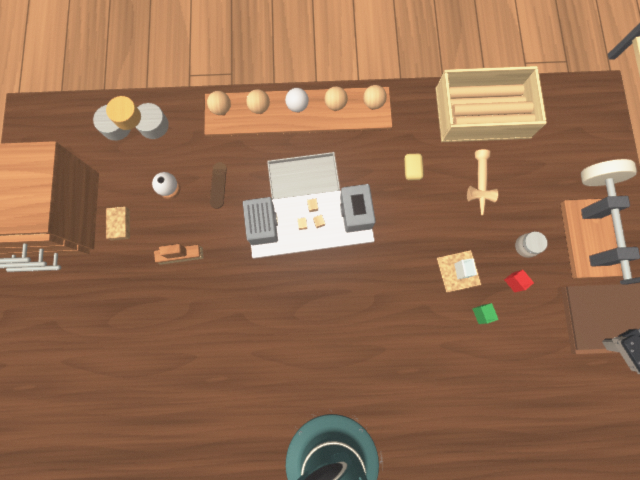

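View pics/a_wrist.png

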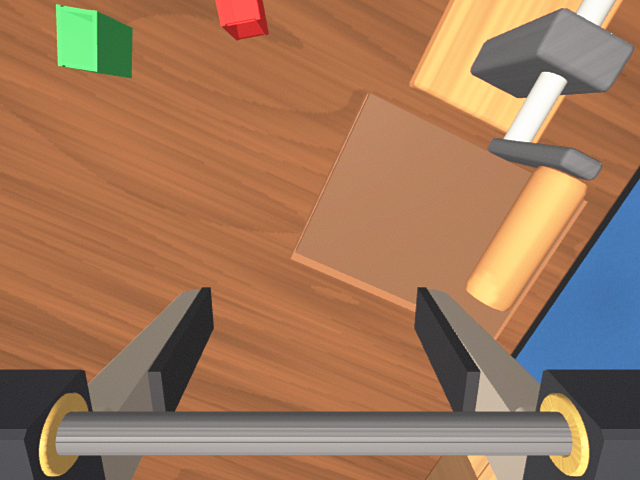

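```bash
python3 - <<'E'
import cv2, numpy as np
a=cv2.imread("pics/a_top.png"); s=cv2.imread("pics/a_scene.png")
def z(im,x,y,w,h,n,f): cv2.imwrite(n,cv2.resize(im[y:y+h,x:x+w],None,fx=f,fy=f,interpolation=cv2.INTER_CUBIC))
z(a,235,140,150,125,"pics/b1.png",5)
z(s,220,205,170,130,"pics/b2.png",4.5)
z(a,140,225,80,60,"pics/b3.png",8)
z(a,425,240,80,60,"pics/b4.png",8)
E
```

```text
(no output)
```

View pics/b1.png

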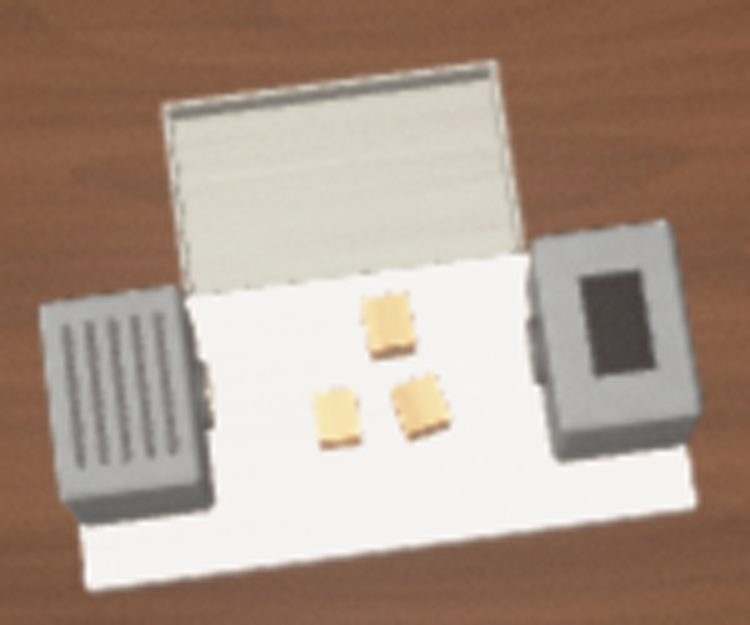

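View pics/b3.png

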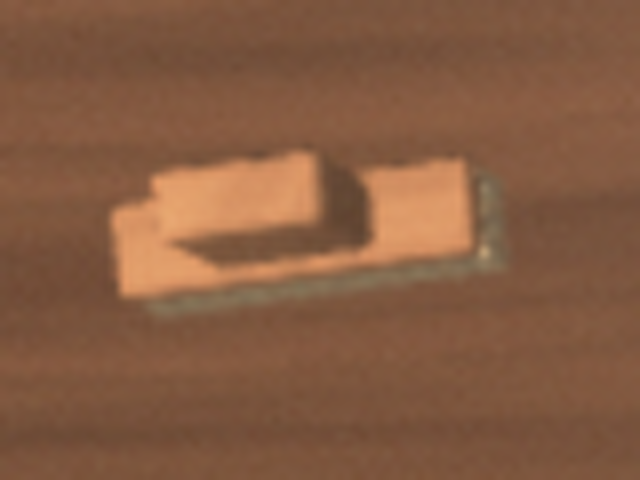

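View pics/b4.png

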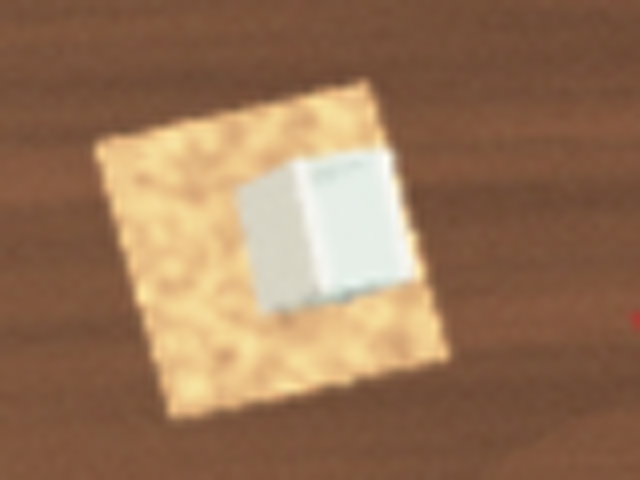

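```bash
cat > h.py <<'E'
from cell import robot, grip, kin, viewer
import cv2, numpy as np
from scipy.spatial.transform import Rotation as Rot
np.set_printoptions(precision=3,suppress=True)
def ori(a):
    x=np.array([0,0,-1.]);y=np.array([np.cos(a),np.sin(a),0]);z=np.cross(x,y)
    return Rot.from_matrix(np.c_[x,y,z]).as_rotvec()
def snap(c,n):
    i=viewer.camera_info(c); im=viewer.read_camera(c); cv2.imwrite(f"pics/{n}.png",im[:,:,::-1])
    K=np.array(i["camera_matrix"]);R=np.array(i["R"]);t=np.array(i["t"])
    np.savez(f"pics/{n}.npz",K=K,R=R,t=t); return im,K,R,t
def pin(n,c,R,t):
    for d in viewer.pinpoint(n,c): print(c,n,round(d["confidence"],2),R.T@(np.array(d["at"])-t))
def proj(P,K,R,t):
    q=(np.atleast_2d(P)@R.T+t)@K.T; return q[:,:2]/q[:,2:]
def ray(uv,z,K,R,t):
    d=R.T@np.linalg.solve(K,[uv[0],uv[1],1.]); c=-R.T@t; return c+d*(z-c[2])/d[2]
E
python3 - <<'E'
from h import *
o=robot.observe(); T=Rot.from_rotvec(o["tcp_rot"]).as_matrix(); print(T, o["t"])
i=viewer.camera_info("wrist");R=np.array(i["R"]);t=np.array(i["t"]); c=-R.T@t
print("cam in tool",T.T@(c-o["tcp_pos"]), "fwd",T.T@R[2])
# candidates of orientation for each station
for nm,p,angs in (("cell",[434,-343,220],[np.pi/2,-np.pi/2]),("gauge",[580,30,250],[np.pi/2,-np.pi/2,0,np.pi,.1]),("gaugeX",[580,30,90],[.1,.1-np.pi]),("brush",[500,357,90],[.1,.1-np.pi])):
    for a in angs: print(nm,a,kin.ik(p,ori(a)))
E
```

```text
[[-0.     0.416 -0.909]
 [-0.    -0.909 -0.416]
 [-1.     0.     0.   ]] 1.35
cam in tool [-170.678    0.688  -85.08 ] fwd [ 0.956 -0.     0.294]
cell 1.5707963267948966 [ 1.128  0.382 -0.649  1.804  0.264  1.042  1.95 ]
cell -1.5707963267948966 [ 0.632  0.301 -0.028  1.836  0.01   1.005 -0.972]
gauge 1.5707963267948966 [ 0.497  0.442 -0.797  1.701  0.342  1.144  1.175]
gauge -1.5707963267948966 [ 0.212  0.354 -0.405  1.719  0.154  1.101 -1.812]
gauge 0 [ 0.383  0.397 -0.634  1.708  0.257  1.121 -0.326]
gauge 3.141592653589793 [ 0.768  0.71  -1.317  1.687  0.71   1.318  2.456]
gauge 0.1 [ 0.392  0.4   -0.645  1.707  0.263  1.123 -0.231]
gaugeX 0.1 [ 0.348  0.599 -0.603  1.839  0.443  0.842 -0.376]
gaugeX -3.041592653589793 [-0.97   0.991  1.338  1.923 -1.067  1.192 -2.257]
brush 0.1 [ 0.023  0.841 -1.032  1.738  0.822  1.061 -1.2  ]
brush -3.041592653589793 [ 0.141  1.071 -1.335  1.732  1.095  1.288  1.78 ]
```

```bash
python3 - <<'E'
from h import *
robot.movep([434,-343,230],ori(-np.pi/2)); o=robot.observe();print(o["t"],o["tcp_pos"],o["joints"])
im,K,R,t=snap("wrist","c1"); pin("cell_mid","wrist",R,t)
robot.movep([560,30,300],ori(-np.pi/2)); o=robot.observe();print(o["t"],o["tcp_pos"],o["joints"])
im,K,R,t=snap("wrist","c2")
for n in("gauge","tray","beam","offcut1_mid"):pin(n,"wrist",R,t)
E
```

```text
2.4917 [ 433.438 -344.211  230.049] [ 0.633  0.29  -0.028  1.825  0.01   1.026 -0.971]
wrist cell_mid 0.98 [ 432.904 -347.153   39.491]
wrist cell_mid 0.97 [ 326.122 -377.962   29.987]
wrist cell_mid 0.88 [ 400.689 -471.496   30.418]
4.075 [559.975  28.188 299.687] [ 0.086  0.256 -0.237  1.713  0.065  1.181 -1.742]
wrist gauge 0.91 [578.716  29.56   -1.849]
wrist tray 0.6 [697.75   39.987   6.338]
wrist beam 0.84 [581.934  25.358  55.445]
wrist offcut1_mid 0.94 [569.957   8.791  24.591]
wrist offcut1_mid 0.22 [688.636 263.817   5.357]
```

View pics/c1.png

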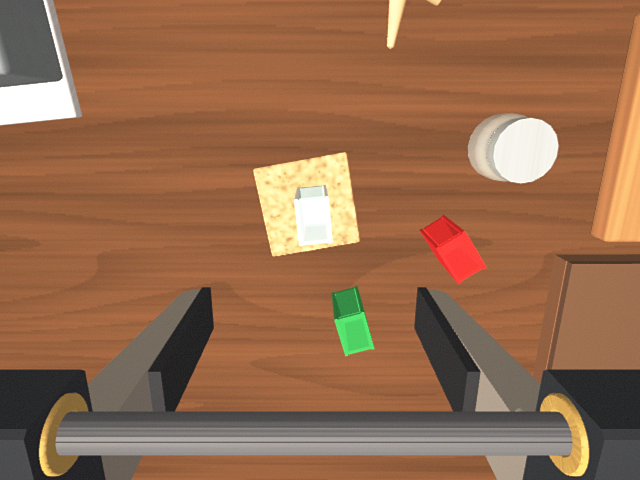

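View pics/c2.png

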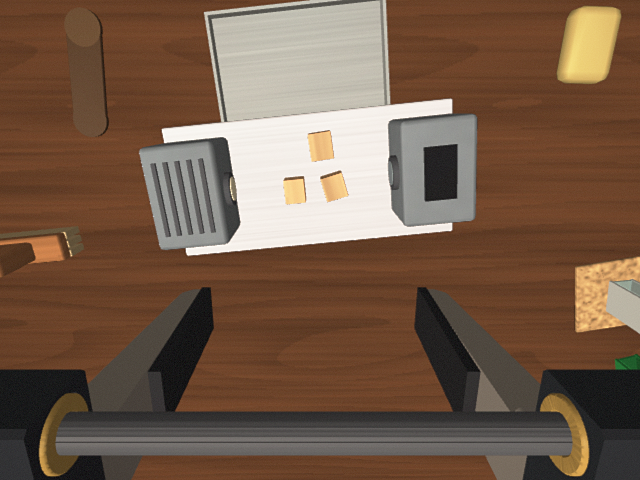

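```bash
python3 - <<'E'
import cv2
def z(n,x,y,w,h,o,f): 
    im=cv2.imread(n);cv2.imwrite(o,cv2.resize(im[y:y+h,x:x+w],None,fx=f,fy=f,interpolation=cv2.INTER_CUBIC))
z("pics/c2.png",130,0,360,270,"pics/d1.png",2.2)
z("pics/c1.png",245,145,120,115,"pics/d2.png",5)
E
```

```text
(no output)
```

View pics/d1.png

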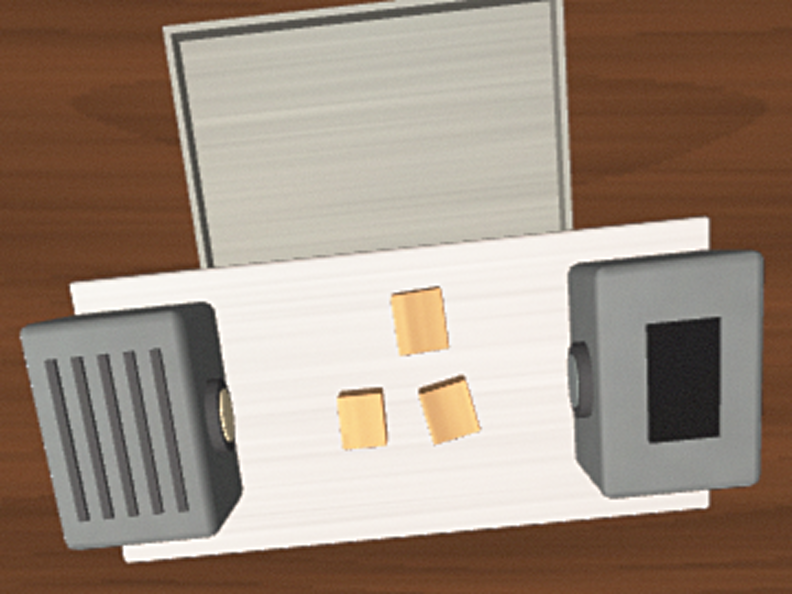

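View pics/d2.png

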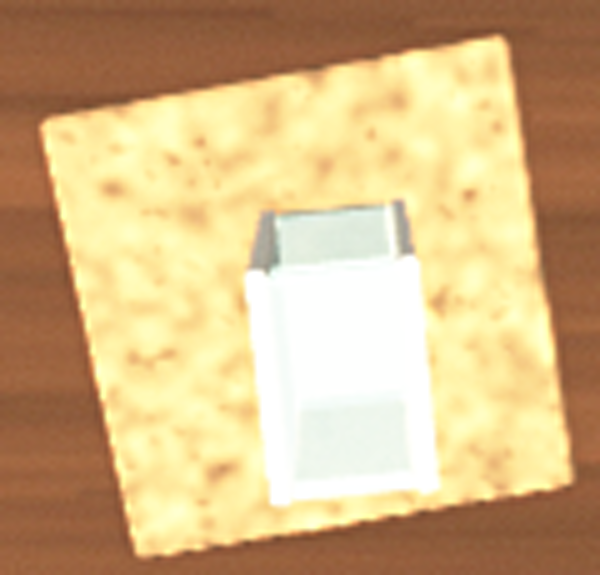

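```bash
python3 - <<'E'
from h import *
def L(n): d=np.load(f"pics/{n}.npz"); return d["K"],d["R"],d["t"]
A=L("c2"); f=lambda u,z:ray([130+u[0]/2.2,u[1]/2.2],z,*A)
FL,FR,NL,NR=[f(u,12) for u in((70,284),(709,217),(127,562),(709,506))]
print("bed",FL,FR,NL,NR)
for a,b in((FL,FR),(NL,NR),(FL,NL),(FR,NR)):
    d=a-b;print(np.linalg.norm(d),np.degrees(np.arctan2(d[1],d[0])))
fx=lambda p:p
box=[f(u,88) for u in((22,330),(70,548),(763,256),(760,487))];print("box",box)
for a,b in((box[0],box[1]),(box[2],box[3]),(box[0],box[2]),(box[1],box[3])):
    d=a-b;print(np.linalg.norm(d),np.degrees(np.arctan2(d[1],d[0])))
# offcuts tops (approx quad centre), z=35
for u in((422,322),(362,420),(450,412)):print("off",f(u,35))
A=L("c1"); f=lambda u,z:ray([245+u[0]/5,145+u[1]/5],z,*A)
c=[f(u,66) for u in((248,270),(420,257),(438,490),(271,507))];print("cell",c,np.mean(c,0))
for i in range(4):
    d=c[i]-c[(i+1)%4];print(np.linalg.norm(d),np.degrees(np.arctan2(d[1],d[0])))
c=[f(u,6) for u in((42,120),(503,36),(573,484),(135,557))];print("pad",np.mean(c,0))
A=L("a_top") if 0 else None
E
```

```text
bed [630.116 190.068  12.   ] [ 659.913 -117.136   12.   ] [487.394 175.625  12.   ] [ 517.302 -130.748   12.   ]
308.64587147774284 95.53987824305273
307.8294115239944 95.57539332387874
143.4508772522097 5.7787524982472025
143.25898748248486 5.452508642861888
box [array([614.462, 184.936,  88.   ]), array([520.196, 175.689,  88.   ]), array([ 642.616, -116.154,   88.   ]), array([ 546.989, -125.653,   88.   ])]
94.71844039989791 5.602699576751287
96.09738661171902 5.673194626374618
302.40337669841404 95.34186136879433
302.53102794179324 95.08082287144805
off [613.25   19.626  35.   ]
off [567.231  48.387  35.   ]
off [570.972   6.066  35.   ]
cell [array([ 452.122, -328.617,   66.   ]), array([ 454.227, -356.777,   66.   ]), array([ 414.309, -360.187,   66.   ]), array([ 411.34 , -331.895,   66.   ])] [ 433.    -344.369   66.   ]
28.238066307219707 94.27530853931682
40.06350798313967 4.8830154092597695
28.447282996936245 -84.00950194505641
40.91335457926825 -175.40475897193062
pad [ 432.957 -338.381    6.   ]
```

```bash
python3 - <<'E'
from h import *
robot.movep([500,357,250],ori(.1)); o=robot.observe();print(o["t"],o["tcp_pos"],o["joints"])
im,K,R,t=snap("wrist","e1"); pin("brush_grip","wrist",R,t)
cv2.imwrite("pics/e1z.png",cv2.resize(im[130:300,220:420,::-1],None,fx=4,fy=3.5,interpolation=cv2.INTER_CUBIC))
E
```

```text
5.5917 [501.076 355.58  249.935] [-0.214  0.456 -0.62   1.626  0.285  1.152 -0.806]
wrist brush_grip 0.67 [502.052 356.899  67.055]
```

View pics/e1.png

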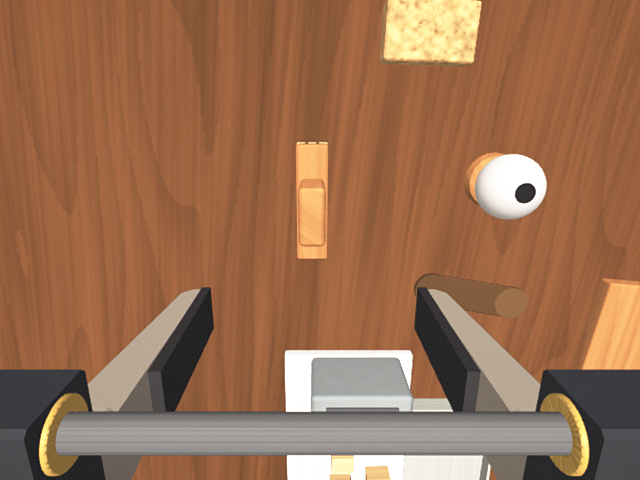

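View pics/e1z.png

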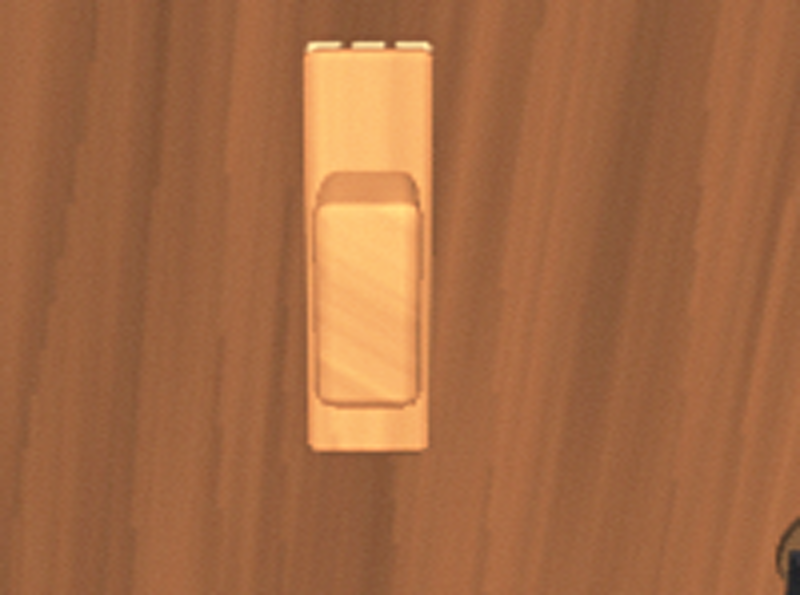

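```bash
python3 - <<'E'
from h import *
d=np.load("pics/e1.npz");A=(d["K"],d["R"],d["t"])
f=lambda u,z:ray([220+u[0]/4,130+u[1]/3.5],z,*A)
for z,cs in((93,((316,203),(420,203),(420,407),(316,407))),(40,((305,51),(432,51),(428,450),(308,450)))):
    c=[f(u,z) for u in cs];print(np.mean(c,0))
    for i in range(4):
        e=c[i]-c[(i+1)%4];print(np.linalg.norm(e),np.degrees(np.arctan2(e[1],e[0])))
o=robot.observe();print(o["tcp_pos"],o["tcp_rot"],ori(.1))
E
```

```text
[501.279 358.27   93.   ]
20.681798712257724 -174.50123124996793
48.70707521118193 95.97751342856165
21.584415628333065 5.4873320997609945
48.70358857493503 -85.08432223917181
[501.193 358.45   40.   ]
28.455542640803493 -174.49331290175942
108.32896852742498 95.58514185975643
29.20351616537623 5.4847928643458665
108.31936729128991 -84.8104940263096
[501.195 355.429 250.088] [ 1.137  1.252 -1.138] [ 1.135  1.255 -1.135]
```

```bash
python3 - <<'E'
from h import *
y=.098
robot.movep([501.2,358.4,130],ori(y)); robot.hold(.2);o=robot.observe();print(o["t"],o["tcp_pos"])
robot.servo_line([501.2,358.4,52],feed=120); robot.hold(.15); o=robot.observe();print(o["t"],o["tcp_pos"],o["contact_force"])
grip(0.0,40); robot.hold(.2);o=robot.observe();print(o["t"],o["tcp_pos"],o["grip_width"]*92,o["contact_force"])
robot.servo_line([501.2,358.4,150],feed=150);o=robot.observe();print(o["t"],o["tcp_pos"],o["grip_width"]*92,o["contact_force"])
robot.hold(.2); snap("scene","f1"); snap("wrist","f2");print(robot.observe()["tcp_pos"])
E
```

```text
6.4417 [502.533 359.349 132.465]
7.3917 [501.77  358.853  53.003] [-0.168 -0.373 -0.588]
8.65 [501.09  358.264  51.815] 21.443356717429854 [-0.488  0.455 -1.335]
9.45 [500.771 357.791 149.177] 22.153368603756714 [-0.404  0.488 -2.516]
[500.849 358.239 149.189]
```

View pics/f1.png

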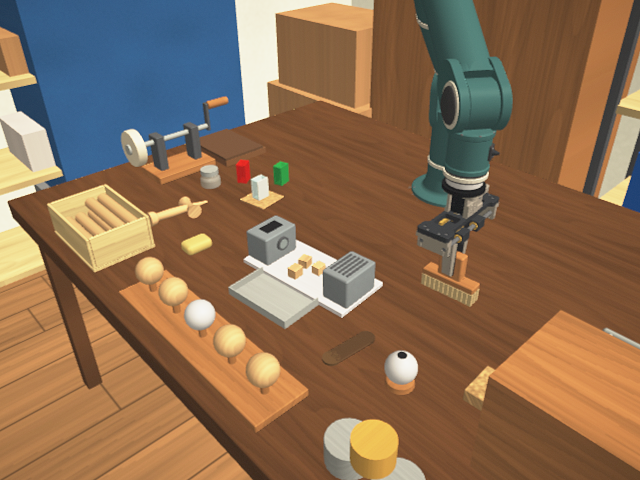

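View pics/f2.png

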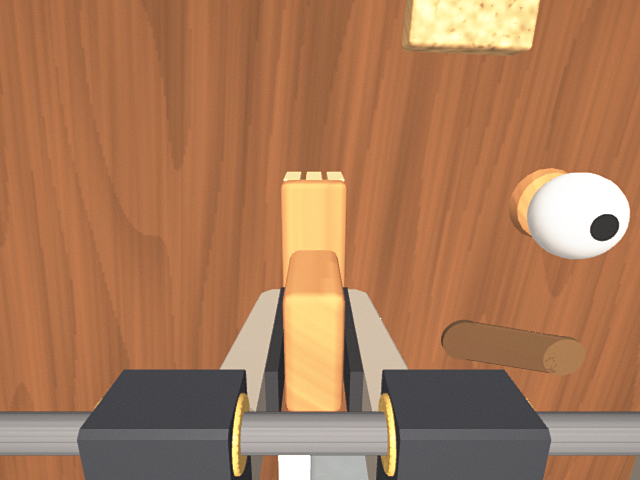

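```bash
cat >> h.py <<'E'
GY=.096; G0=np.array([581,30,0.])
def G(x,y,z): c,s=np.cos(GY),np.sin(GY); return [G0[0]+c*x-s*y,G0[1]+s*x+c*y,z]
def ginv(p): d=np.array(p)-G0; c,s=np.cos(GY),np.sin(GY); return np.array([c*d[0]+s*d[1],-s*d[0]+c*d[1],d[2]])
E
python3 - <<'E'
from h import *
def st(): o=robot.observe();print(o["t"],ginv(o["tcp_pos"]),o["grip_width"]*92,o["contact_force"])
robot.servo_line([500.8,358.2,195],feed=250)
robot.movep(G(-64,-2,190),ori(GY)); robot.hold(.2);st()
robot.servo_line(G(-64,-2,80),feed=120);robot.hold(.3);st()
snap("wrist","g1");snap("scene","g2")
E
```

```text
11.5583 [-63.754  -0.602 189.985] 21.64275241496241 [ 0.106  0.287 -1.353]
12.925 [-63.735  -2.093  80.437] 21.786944076619573 [ 0.83  -1.195 -1.006]
```

View pics/g1.png

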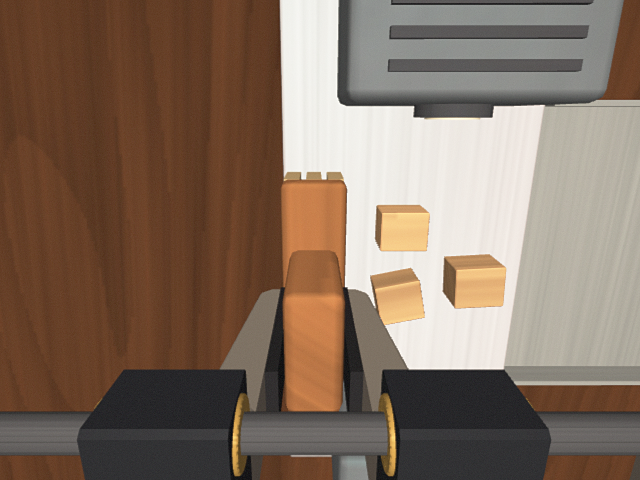

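View pics/g2.png

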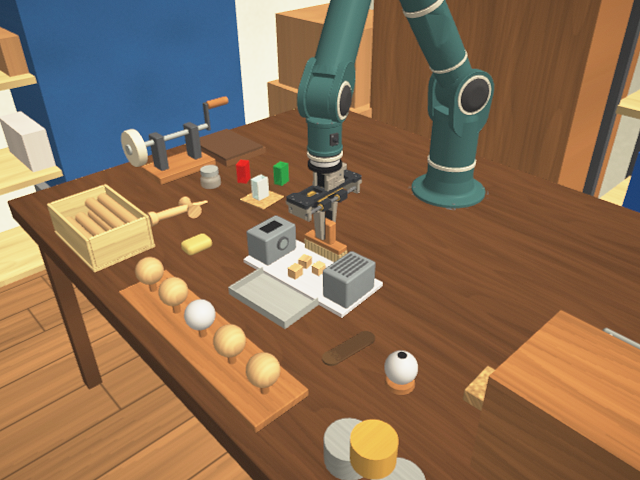

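```bash
python3 - <<'E'
from h import *
def st(): o=robot.observe();print(o["t"],ginv(o["tcp_pos"]),o["grip_width"]*92,o["contact_force"])
robot.servo_line(G(-64,-2,66),feed=60);robot.hold(.2);st()
robot.servo_line(G(82,-2,66),feed=65);st();robot.hold(.3);st()
snap("scene","i1");snap("top","i2")
for n in ("scene","top"):
    K,R,t=[np.load(f"pics/{'i1' if n=='scene' else 'i2'}.npz")[k] for k in "KRt"]
    for d in viewer.pinpoint("offcut1_mid",n): p=R.T@(np.array(d["at"])-t);print(n,d["confidence"],ginv(p))
E
python3 - <<'E'
import cv2
s=cv2.imread("pics/i1.png");cv2.imwrite("pics/i1z.png",cv2.resize(s[200:340,210:400],None,fx=4,fy=4))
E
```

```text
13.6083 [-63.829  -1.925  66.123] 22.071199336379316 [ 0.907 -0.373 -1.592]
16.0083 [81.895 -2.037 66.086] 21.77469691573875 [-0.047  0.577 -1.726]
16.3083 [81.915 -2.029 66.019] 21.616975936418008 [-1.06  -0.454 -1.21 ]
scene 0.4 [111.049 -26.471  14.263]
```

View pics/i1z.png

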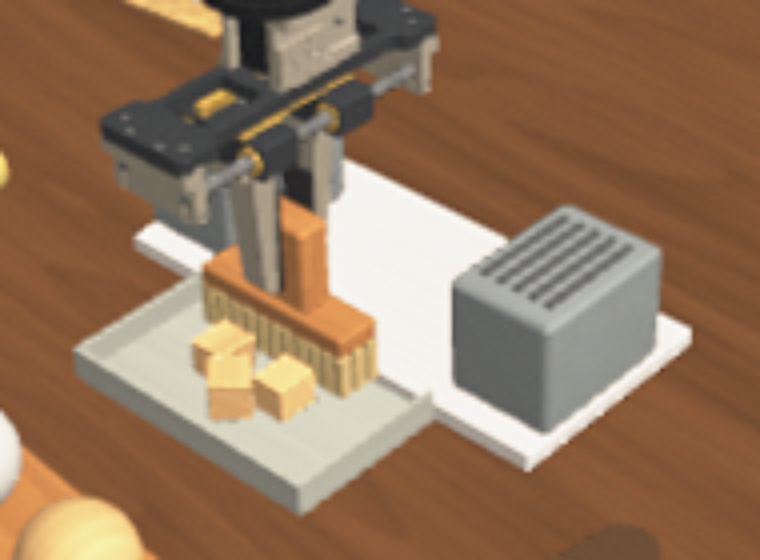

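View pics/i2.png

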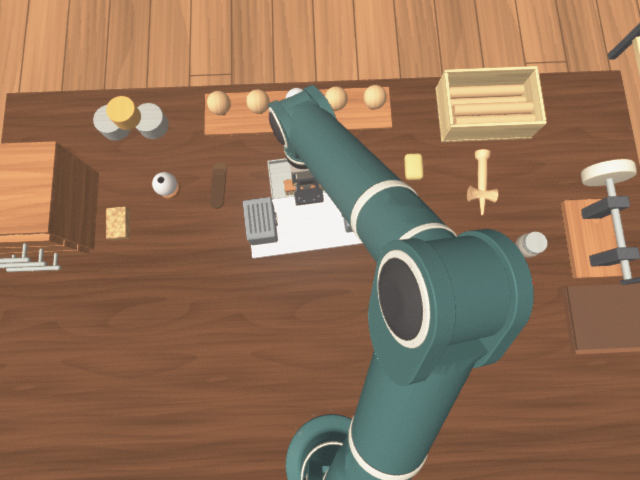

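```bash
python3 - <<'E'
from h import *
def st(): o=robot.observe();print(o["t"],o["tcp_pos"],o["grip_width"]*92,o["contact_force"])
robot.servo_line(G(77,-2,66),feed=40)
robot.servo_line(G(76,-2,200),feed=130);st()
snap("scene","j1")
for n in ("scene",):
    K,R,t=[np.load(f"pics/j1.npz")[k] for k in "KRt"]
    for d in viewer.pinpoint("offcut1_mid",n): p=R.T@(np.array(d["at"])-t);print(n,d["confidence"],ginv(p))
E
python3 - <<'E'
import cv2
s=cv2.imread("pics/j1.png");cv2.imwrite("pics/j1z.png",cv2.resize(s[200:340,210:400],None,fx=4,fy=4))
E
```

```text
17.9667 [656.216  35.111 198.913] 21.673305650907583 [-0.345  0.158 -1.518]
scene 0.48 [110.783 -26.983  13.807]
```

View pics/j1z.png

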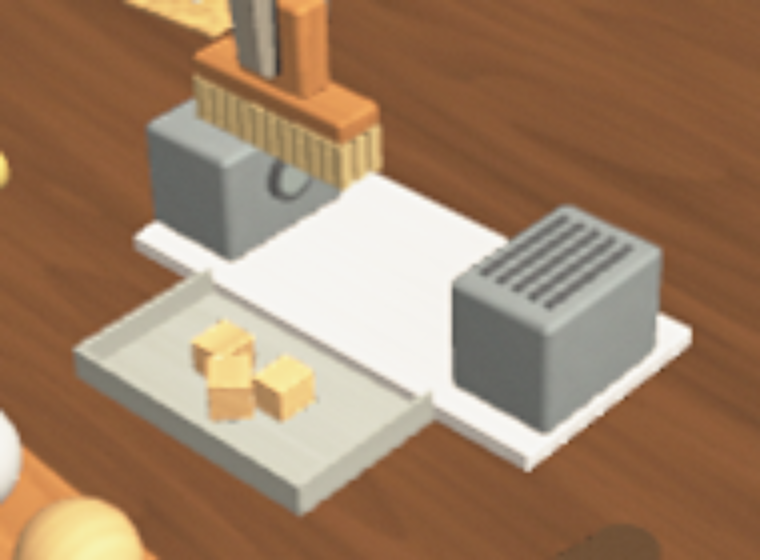

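```bash
python3 - <<'E'
from h import *
def st(): o=robot.observe();print(o["t"],o["tcp_pos"],o["grip_width"]*92,o["contact_force"])
d=np.load("pics/j1.npz");A=(d["K"],d["R"],d["t"])
for u in((222,350),(231,388),(285,388)): print("off",ginv(ray([210+u[0]/4,200+u[1]/4],14,*A)))
robot.movep([501.2,358.4,195],ori(.098)); robot.hold(.15);st()
robot.servo_line([501,358.3,70],feed=150)
robot.servo_line([501,358.3,52.2],feed=40);robot.hold(.3);st()
grip(0.6); robot.hold(.3); st()
robot.servo_line([501,358.3,190],feed=150);robot.hold(.2);st()
im,K,R,t=snap("wrist","k1");pin("brush_grip","wrist",R,t)
E
```

```text
off [108.783 -28.016  14.   ]
off [128.824   0.114  14.   ]
off [109.485  22.402  14.   ]
19.5583 [502.47  356.89  194.813] 22.08998599577325 [ 0.389 -0.38  -1.48 ]
21.4333 [500.925 358.28   52.12 ] 22.141844209174945 [-0.395  0.708 -1.671]
22.3833 [501.001 358.278  52.18 ] 55.16960981558549 [-0.039  0.493 -0.117]
23.65 [500.63  358.009 189.01 ] 55.04065122015303 [0.425 0.379 0.994]
wrist brush_grip 0.65 [504.135 357.652  66.385]
```

View pics/k1.png

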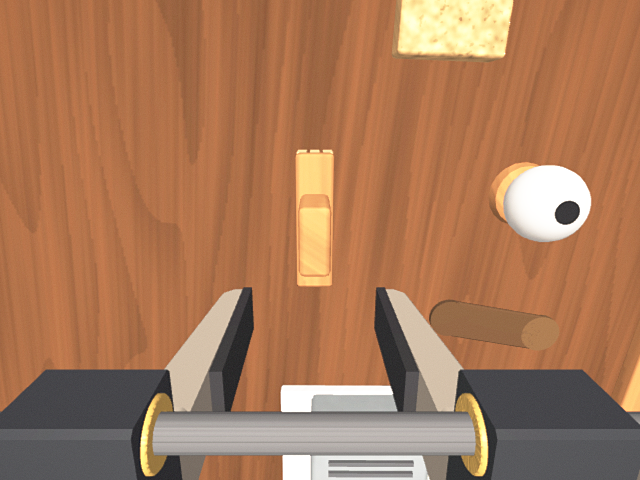

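```bash
python3 - <<'E'
from h import *
def st(): o=robot.observe();print(o["t"],o["tcp_pos"],o["grip_width"]*92,o["contact_force"],o["joints"])
a=.082-np.pi/2
robot.movep([520,30,260],ori(.1-np.pi/4))
robot.movep([433,-344.4,180],ori(a)); grip(0.9,25); robot.hold(.3);st()
im,K,R,t=snap("wrist","l1");pin("cell_mid","wrist",R,t)
cv2.imwrite("pics/l1z.png",cv2.resize(im[150:330,225:405,::-1],None,fx=4,fy=3.3,interpolation=cv2.INTER_CUBIC))
E
```

```text
27.35 [ 432.981 -344.447  180.007] 82.88942020344844 [-0.008  0.361  0.211] [ 0.737  0.354 -0.154  1.867  0.067  0.925 -0.937]
wrist cell_mid 0.91 [ 432.725 -344.226   37.237]
wrist cell_mid 0.65 [ 397.744 -470.783   34.634]
wrist cell_mid 0.61 [ 326.936 -381.236   30.945]
```

View pics/l1z.png

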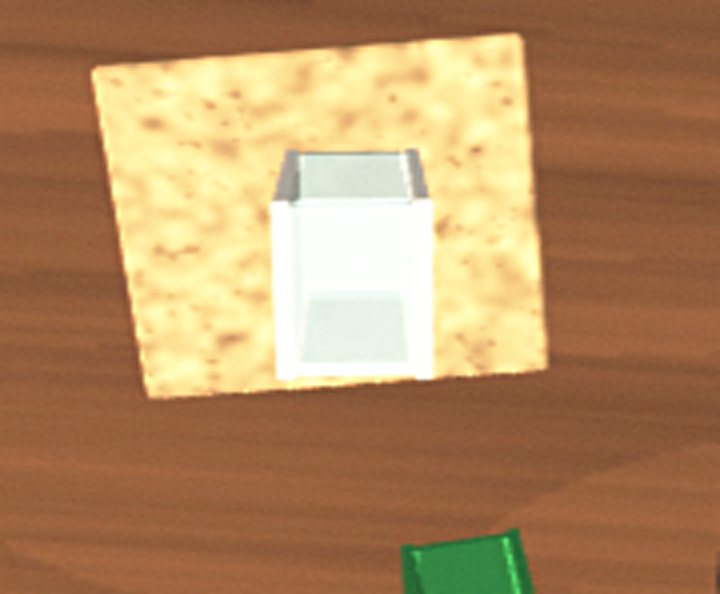

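View pics/l1.png

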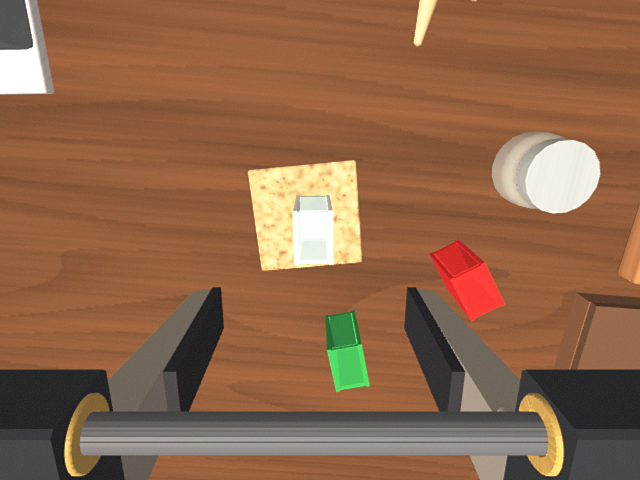

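```bash
python3 - <<'E'
from h import *
def st(): o=robot.observe();print(o["t"],o["tcp_pos"],o["grip_width"]*92,o["contact_force"])
d=np.load("pics/l1.npz");A=(d["K"],d["R"],d["t"])
c=[ray([225+u/4,150+v/3.3],66,*A) for u,v in((271,201),(432,201),(434,378),(277,378))];m=np.mean(c,0);print(m)
for i in range(4):
    e=c[i]-c[(i+1)%4];print(np.linalg.norm(e),np.degrees(np.arctan2(e[1],e[0])))
assert np.hypot(m[0]-433,m[1]+344.4)<4
p=np.array([(m[0]+433)/2,(m[1]-344.4)/2,0])
robot.servo_line(p+[0,0,90],feed=150)
robot.servo_line(p+[0,0,25],feed=80);robot.hold(.2);st()
grip(0.0,25);robot.hold(.2);st()
robot.servo_line(p+[0,0,60],feed=60);robot.hold(.2);st()
snap("wrist","m1");snap("scene","m2"); print(p)
s=cv2.imread("pics/m2.png");cv2.imwrite("pics/m2z.png",cv2.resize(s[120:220,200:340],None,fx=5,fy=5))
E
```

```text
[ 433.043 -344.26    66.   ]
28.280727864074024 94.66541710751954
40.126243983793856 5.968475092479276
28.695639051655856 -85.3299379313405
40.12127924880711 -174.62397764022566
29.3583 [ 433.324 -344.576   25.55 ] 82.91165212467719 [-0.404  0.12   0.027]
30.425 [ 433.035 -344.296   24.994] 27.824615741227326 [ 0.045 -0.018 -0.322]
31.3583 [ 432.747 -344.135   59.574] 27.820898057225843 [ 0.148  0.149 -1.912]
[ 433.021 -344.33     0.   ]
```

View pics/m1.png

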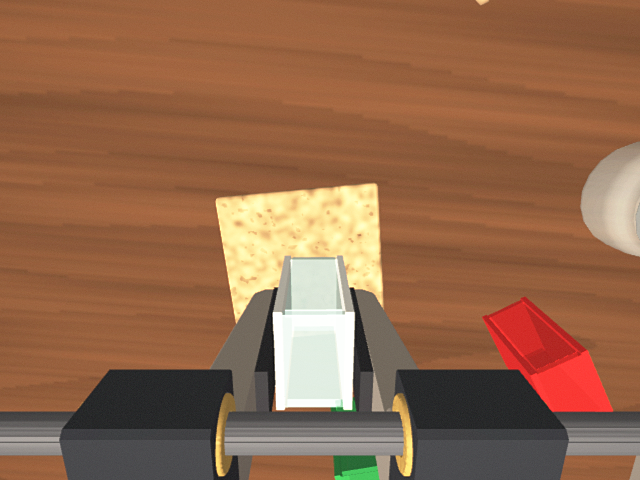

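View pics/m2z.png

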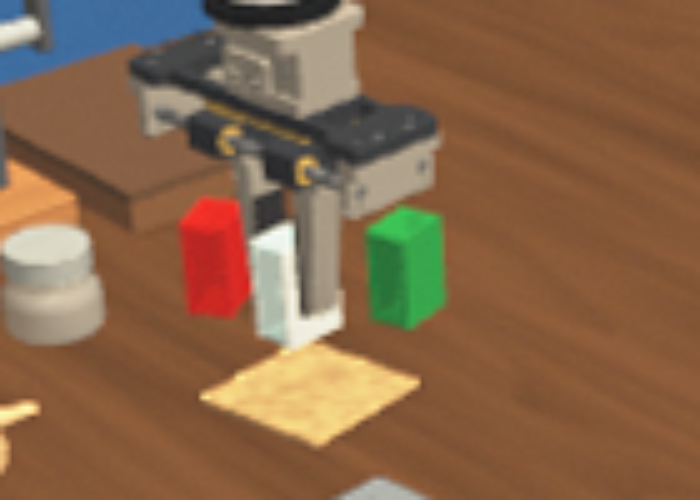

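```bash
python3 - <<'E'
from h import *
def st(): o=robot.observe();print(o["t"],ginv(o["tcp_pos"]),o["grip_width"]*92,o["contact_force"],o["joints"])
robot.servo_line([433,-344.3,210],feed=180)
print(kin.ik(G(0,0,210),ori(GY)))
robot.movep(G(0,0,210),ori(GY));robot.hold(.3);st()
robot.servo_line(G(0,0,110),feed=120)
robot.servo_line(G(0,0,44),feed=60);robot.hold(.5);st()
print(robot.observe()["tcp_rot"],ori(GY))
im,K,R,t=snap("wrist","n1");pin("cell_mid","wrist",R,t);pin("beam","wrist",R,t)
im,K,R,t=snap("scene","n2");pin("cell_mid","scene",R,t);pin("beam","scene",R,t);pin("brush_grip","scene",R,t)
cv2.imwrite("pics/n2z.png",cv2.resize(im[190:330,220:400,::-1],None,fx=4.2,fy=4.2))
snap("top","n3")
E
```

```text
[ 0.365  0.438 -0.615  1.748  0.286  1.046 -0.254]
34.2333 [ -0.033  -0.799 210.029] 28.233714923978958 [-0.676  1.436 -1.218] [ 0.366  0.438 -0.614  1.748  0.286  1.046 -0.254]
36.9667 [-0.008  0.014 44.033] 27.619077085517024 [-0.077  0.313 -2.348] [ 0.276  0.648 -0.507  1.859  0.444  0.749 -0.381]
[ 1.138  1.253 -1.138] [ 1.138  1.253 -1.138]
wrist cell_mid 0.19 [697.829  40.625   3.726]
scene cell_mid 0.68 [ 397.848 -475.366   33.085]
scene cell_mid 0.63 [ 321.36  -381.205   32.441]
scene cell_mid 0.58 [580.675  29.546  57.583]
scene beam 0.6 [578.563  31.58   51.086]
scene brush_grip 0.59 [498.903 358.631  66.916]
```

View pics/n1.png

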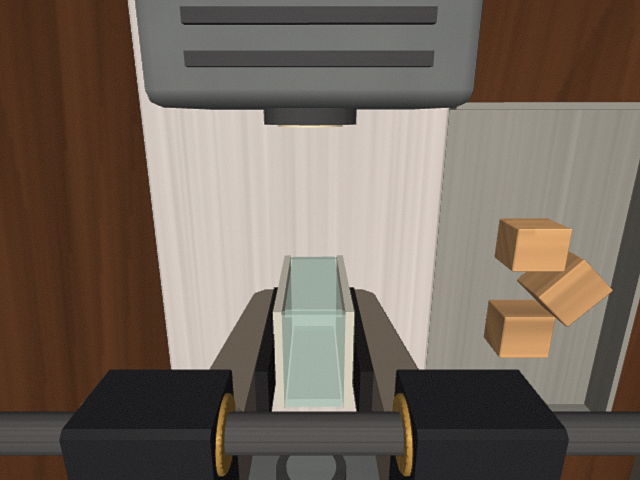

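View pics/n2z.png

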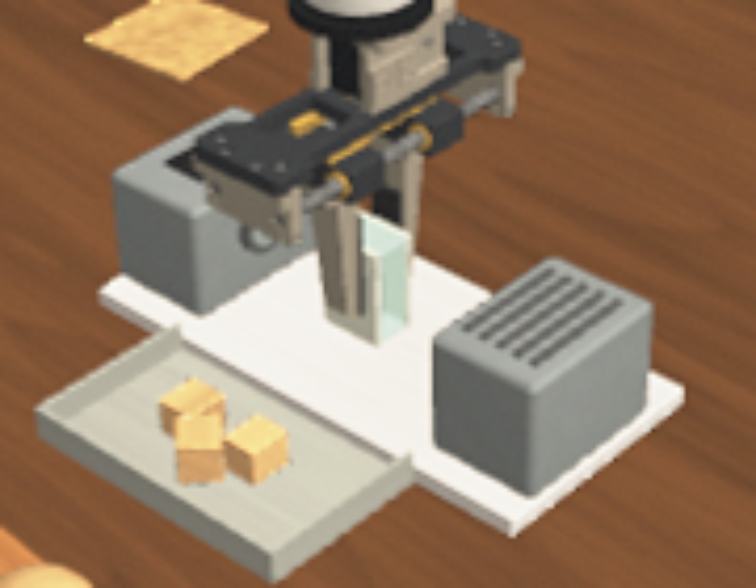

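View pics/n2.png

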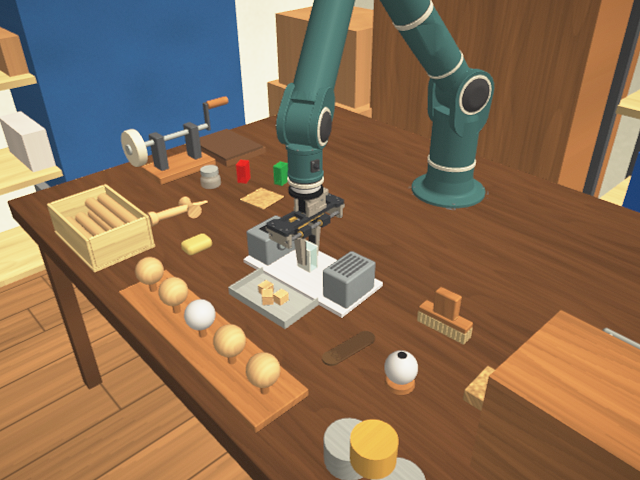

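```bash
python3 - <<'E'
from h import *
robot.hold(.4); o=robot.observe();print(o["t"],ginv(o["tcp_pos"]),o["grip_width"]*92,abs(o["joint_velocities"]).max())
robot.job_done()
E
```

```text
37.7667 [ 0.004  0.004 43.997] 27.708498462829386 0.0025411168664141587
the job is handed in; nothing more can be done
```

I swept all three offcuts into the scrap tray in one pass with the brush. I stood the brush back where it was, upright and released. I then picked up the glass cell by its frosted faces and handed the job in at 37.8 s, with the cell held in the light path. The hand-in reports no verdict.

Last checks:
- **Cell position:** the tool centre was within 0.1 mm of my measured gauge frame. That puts the cell centre about 55 mm above the bench, and the network's separate reading of the cell was within about 3 mm of the target.
- **Cell grip and alignment:** the jaws were closed on 27.7 mm and the arm was at rest. The wrist picture shows the cell centred between the lenses, with its clear ends facing them.
- **Offcuts:** in the gauge frame they lie at about (109, -28), (129, 0) and (109, 22) mm, all inside the tray.
- **Brush:** the last scene picture shows it upright, well clear of the gauge, at about (499, 359) mm.
- **Other things on the bench:** in the last scene picture they look unmoved. I did not measure them again.

**Checks that failed or disagreed:** the network missed the cell and the beam in the last wrist picture. Its beam height from the scene camera read 51 mm instead of 55 mm, which is within its stated error of about 4 mm. After the sweep it reported only one of the three offcuts, so those positions come from pixels I read off the picture.

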